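Draw the bottom spot plate from the magazine

ROBOT

A 6-joint arm with a two-finger parallel gripper is mounted at the origin on a cart in front of the work surface, level with it; the furniture and walls round the work are solid. World frame = base frame: x ahead of the robot, y to its left, z up, the work surface at z = 0. Lengths are in mm, angles in degrees, forces in N, time in s.
With the tool pointing down it reaches from about 250 to 775 mm from the base axis. Payload 4 kg.
Tool frame: the origin (TCP) lies midway between the tips of the shut fingers; the grasp point (between the pads) lies 19 mm behind it (bot.grip_point_offset is the distance from the TCP to the grasp point, in mm); z points along the fingers, y is the direction in which the jaws open and shut (so a half turn about z gives the same grasp; the last joint's range is limited). The gripper opens to 94 mm and grips with 3 to 60 N. Pads are 16 mm wide; open, the fingers measure 119 mm over their backs; the gripper's body (75 mm by 177 mm) begins 78 mm behind the grasp point.
Start: joints at [71.27, 4.996, 78.535, -0, 96.463, -5.907], TCP at [122.074, 536.301, 205.506] pointing down, gripper open.
Joint ranges: [-177.83, 177.83], [-43.37, 116.18], [15.69, 146.23], [-61.86, 241.86], [9.47, 152.12], [-147.06, 147.06]. Speed limits (degrees/s): [159.86, 159.86, 180, 180, 180, 180].

INTERFACE

Orientations are given as [roll, pitch, yaw] about the fixed x, y, z axes, in that order (R = Rz(yaw) Ry(pitch) Rx(roll)).
In Python, from plant import readout, eyes, bot gives the robot as it stands.
- The arm moves only by the tool send_rows, never from a script. Its argument "motion" is a list of rows, each a list of 5 numbers: the shift along the world's x, y, z in mm, then the turn about the world's z in degrees, then the opening, from 0 (shut) to 1 (fully open). In form: [[dx, dy, dz, spin, jaw], ...]. A call has 1 to 12 rows; each row shifts and turns the commanded pose from where the row before left it; what a row does not reach is not made up. A row lasts 1/10 s, in which the tool goes at most 50 mm and 8.59 degrees, less where a joint would pass 70% of its speed; a pose out of reach is approached as far as the arm can. A call is refused whole if a number of a shift passes 50 or a number of a turn 8.59, either way. A call with a gripper value outside its range is refused whole. The fingers move at their own pace and stop on an object; "grip_force" is the grip in N (left out, the last holds). Time passes only in rows, so rows that do not move let the fingers close. It gives the time, the measured TCP pose, the force and the opening at its end, in the units of the state.
- readout.read_state(): the state, without advancing time (a new reading comes with each control period).
- eyes.grab_frame(name): name is "scene" or "top"; returns the picture (480x640x3 uint8, blue, green, red); there is no depth.
- eyes.calibration(name): a dict with "fx", "fy", "cx", "cy" (pixels), "distortion" ([k1, k2, p1, p2, k3] as OpenCV has them; the pictures are not rectified), "pose" (4x4, takes a point from camera to world coordinates). Camera axes: x right, y down, z forward; pixel columns grow to the right and rows downward; lengths in mm; the calibration is good to about 2 mm. A picture is of the moment at which its call begins. calibration takes no time and is no camera call.
- bot.hand_in(): hands the job in, once; it reports no verdict.
Trained networks look in the newest picture that a camera, given by its name, has taken for a name from the list of things; names that differ only in an ending like _2 or _b are one class to them, and where a whole thing is asked for, a point or a joint stands for the part that bears it (a point fixed in the world has none). Each returns a list of dicts, best first, with "score" (0 to 1); they miss things now and then, are a little off and sometimes report something else, mostly with a low value. They report only what shows in the picture. A call takes as long as a camera call.
- eyes.boxes_of(camera, name): "at" ([column, row] in pixels, amid what is visible of it).
- eyes.place_of(camera, name): "at" ([column, row] in pixels: a listed point, or the origin of a listed thing).
The state is a dict: "clock": time; "joint_positions": joint angles; "dq": joint speeds; "effort": joint torques, N m; "ee_pos": TCP position; "orientation": TCP orientation; "force": force on the tool from outside, world axes, zero at the start; "moment": the same for the moment, N m; "gripper_width": finger opening in mm.
Only numpy, scipy, OpenCV 4.12 (cv2) and the standard library are available. Lean on these libraries where they do the work, as an engineer would, in place of code of your own. Each camera call takes 0.05 s, during which the arm holds its last target.

TASK

Draw the bottom white spot plate, the one that sticks out of the slot, endways out of the magazine so that the stack above it drops down, and lay it flat in the shallow steel tray. Leave the other two plates of the stack in the magazine.

Things in the scene. Friction and masses are not known exactly. Their poses are not given: they have to be found in the camera images.
- magazine: Fixed stack magazine, grey base 134 x 58 x 25 mm (top = magazine floor), dark steel rails and lips to 70 mm above the bench. Origin: centre of underside; x along its length, -x points out of the slot (roughly to world -y, within 12 degrees). Inside 124 (x) x 48 (y) mm. Front lip at x = -62 to -65 leaves a slot 15 mm high; base ends at x = -67, free space below and beside what sticks out.
- bottom_plate_center (a point): Centre (half-way up) of the bottom plate: white porcelain spot plate 120 x 44 x 10 mm, 0.1 kg, x along its length, ten round wells on top. Axes parallel to the magazine's; centre 30 mm above the bench; it sticks 44 to 49 mm out of the slot. It is clear of the magazine when its centre is 127 mm from the magazine's origin along -x. The plates above drop behind it as it is drawn.
- middle_plate_center (a point): Centre of the second plate of the stack, same size and shape, fully inside the magazine, lying on the bottom plate; centre 40 mm above the bench at the start, 30 mm once it has dropped onto the magazine floor.
- top_plate_center (a point): Centre of the third, topmost plate of the stack, same size and shape, fully inside the magazine; centre 50 mm above the bench at the start, 40 mm once the stack has dropped.
- tray: Fixed shallow open dark steel tray, outside 168 x 128 x 14 mm, walls and floor 4 mm thick (inside 160 along x by 120 along y, floor 4 mm above the bench). Origin: centre of the underside, x along its length, z up. It stands on the bench to the robot's right of the magazine, its x along world +y within 12 degrees. A tall open box stands at the left (y over 0.2): swing in high.

How it is judged (in metres and radians):
On the way:
1. the bottom plate has been drawn right out of the slot, and the two plates above have dropped onto the magazine floor (x of bottom_plate_center in the frame of magazine below -0.125 m and height (world z) of middle_plate_center below 0.034 m and height (world z) of top_plate_center below 0.045 m), for 0.1 s.
At the end, for the whole second after the job is handed in: The former bottom plate lies at rest, flat (within about 4 degrees) on the floor of the steel tray, wholly inside its rim; the other two plates lie one on the other on the magazine floor, within 15 mm of its middle (x of bottom_plate_center in the frame of tray between -0.06 and 0.06 m and y of bottom_plate_center in the frame of tray between -0.045 and 0.045 m and height (world z) of bottom_plate_center below 0.013 m and angle between bottom_plate_center's own z axis and vertical below 0.08 rad and linear speed of bottom_plate below 0.02 m/s and height (world z) of middle_plate_center between 0.026 and 0.034 m and height (world z) of top_plate_center between 0.036 and 0.045 m and horizontal distance between each of middle_plate_center, top_plate_center and magazine below 0.015 m); the robot touches nothing.
It fails at once if one of the upper two plates is taken or pushed out of the magazine (horizontal distance between any of middle_plate_center, top_plate_center and magazine above 0.03 m or height (world z) of middle_plate_center above 0.065 m or height (world z) of top_plate_center above 0.075 m).
It also fails if it takes over 43 s, if anything falls off the work surface, if the arm or the gripper's body presses on something with over 40 N, if the wrist force passes 120 N, or if a joint passes its speed limit or range.

## Working session

There is one attempt and no reset: what is moved stays moved. The work goes in short steps, Python scripts to look and compute and a tool call to move; the robot and the scene stay as the last step left them, time stands still between calls to the robot, and variables do not carry over. Pictures are saved under pics/ and viewed, and the job is handed in when it is done.

Besides the shell and the picture viewer there is one more tool, called by a JSON object that holds its "api" and its "payload", one argument or row to a line. send_rows: Moves the arm, as the interface text tells. Its arguments: {"type":"object","properties":{"motion":{"type":"array","items":{"type":"array","items":{"type":"number"}}},"grip_force":{"type":"number"}},"required":["motion"]}

```bash
mkdir -p pics; ls
python3 - <<'E'
from plant import readout, eyes, bot
import cv2
s=readout.read_state(); print({k:s[k] for k in("clock","ee_pos","orientation","force","gripper_width")}, bot.grip_point_offset)
for c in("scene","top"):
    cv2.imwrite(f"pics/{c}0.png",eyes.grab_frame(c)); k=eyes.calibration(c); print(c,k)
    for n in("magazine","bottom_plate_center","tray","top_plate_center"):
        print(n,[(r["at"],round(r["score"],2)) for r in eyes.place_of(c,n)][:3])
print(readout.read_state()["clock"])
E
```

```text
pics
{'clock': 0.0, 'ee_pos': array([121.86666335, 535.74494283, 204.29510564]), 'orientation': array([-1.79871753e+02, -1.11805544e-02,  1.67181191e+02]), 'force': array([ 0.56046441, -0.70599158,  0.20566806]), 'gripper_width': 93.75659607514322} 18.8
scene {'fx': 593.8002793695408, 'fy': 593.8002793695408, 'cx': 328.92860835422397, 'cy': 239.60317997943932, 'distortion': array([-0.17567652,  0.        ,  0.        ,  0.        ,  0.        ]), 'pose': array([[-9.18340623e-01, -3.09164583e-01,  2.47118921e-01,
         2.68983887e+02],
       [-3.95717482e-01,  7.05178955e-01, -5.88328408e-01,
         3.38980391e+02],
       [ 7.62724441e-03, -6.38075154e-01, -7.69936311e-01,
         7.34993399e+02],
       [ 0.00000000e+00,  0.00000000e+00,  0.00000000e+00,
         1.00000000e+00]])}
magazine [([296.5, 352.1], 0.77)]
bottom_plate_center [([297.2, 354.0], 0.4)]
tray [([366.9, 191.9], 0.75)]
top_plate_center [([299.1, 330.8], 0.71)]
top {'fx': 474.04236271736636, 'fy': 474.04236271736636, 'cx': 325.89794263507423, 'cy': 241.12428156743607, 'distortion': array([-0.12445388,  0.        ,  0.        ,  0.        ,  0.        ]), 'pose': array([[-2.09362478e-02, -9.93885774e-01,  1.08410064e-01,
         3.98534594e+02],
       [-9.99755348e-01,  2.00383526e-02, -9.36529395e-03,
        -1.52804490e+02],
       [ 7.13567333e-03, -1.08579615e-01, -9.94062146e-01,
         9.28595990e+02],
       [ 0.00000000e+00,  0.00000000e+00,  0.00000000e+00,
         1.00000000e+00]])}
magazine [([254.8, 260.9], 0.72)]
bottom_plate_center [([278.6, 260.4], 0.96)]
tray [([415.1, 244.5], 0.55)]
top_plate_center [([252.4, 256.8], 0.65)]
0.5
```

View pics/scene0.png

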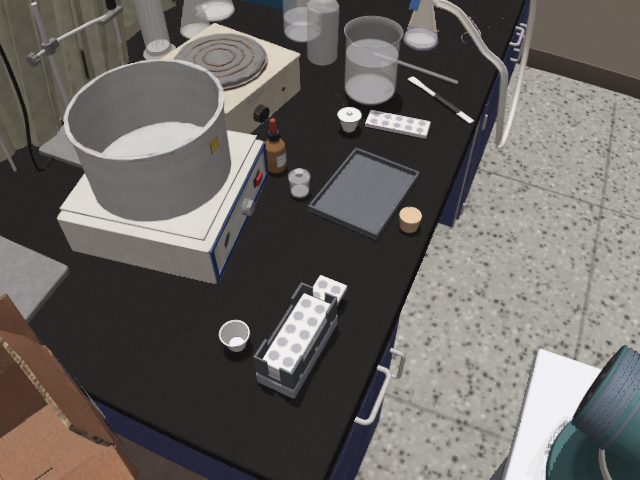

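View pics/top0.png

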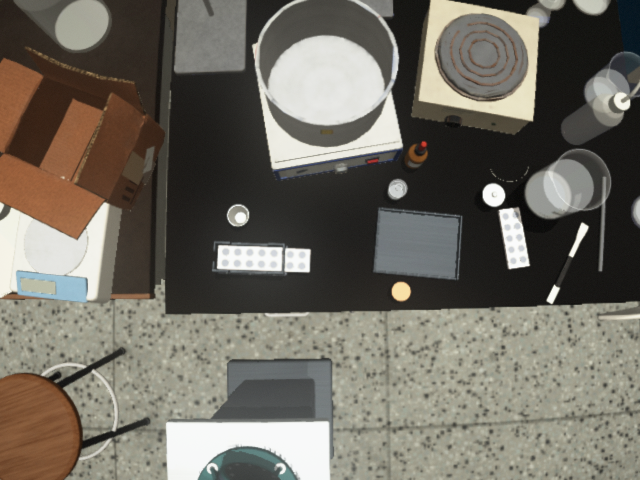

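```bash
cat > h.py <<'E'
import numpy as np, cv2
from plant import eyes
def world(c,px,z):
    k=eyes.calibration(c); K=np.array([[k["fx"],0,k["cx"]],[0,k["fy"],k["cy"]],[0,0,1]])
    u=cv2.undistortPoints(np.array(px,float).reshape(-1,1,2),K,k["distortion"]).reshape(-1,2)
    d=np.c_[u,np.ones(len(u))]@k["pose"][:3,:3].T; o=k["pose"][:3,3]
    return o+d*((z-o[2])/d[:,2])[:,None]
def pix(c,P):
    k=eyes.calibration(c); K=np.array([[k["fx"],0,k["cx"]],[0,k["fy"],k["cy"]],[0,0,1]])
    T=np.linalg.inv(k["pose"]); r,_=cv2.Rodrigues(T[:3,:3])
    return cv2.projectPoints(np.array(P,float),r,T[:3,3],K,k["distortion"])[0].reshape(-1,2)
E
python3 - <<'E'
from h import *
np.set_printoptions(precision=1,suppress=True)
print("mag",world("top",[254.8,260.9],0),world("scene",[296.5,352.1],0))
print("bot",world("top",[278.6,260.4],30),world("scene",[297.2,354],30))
print("top",world("top",[252.4,256.8],50),world("scene",[299.1,330.8],50))
print("tray",world("top",[415.1,244.5],0),world("scene",[366.9,191.9],0))
im=cv2.imread("pics/top0.png")[170:320,190:480]
cv2.imwrite("pics/top0c.png",cv2.resize(im,(796,412),interpolation=cv2.INTER_CUBIC))
im=cv2.imread("pics/scene0.png")[130:430,180:480]
cv2.imwrite("pics/scene0c.png",cv2.resize(im,(600,600),interpolation=cv2.INTER_CUBIC))
E
```

```text
mag [[463.5 -21.    0. ]] [[465.6 -17.    0. ]]
bot [[461.5 -70.7  30. ]] [[455.5  -0.2  30. ]]
top [[467.8 -23.7  50. ]] [[462.8 -23.4  50. ]]
tray [[ 489.5 -338.     0. ]] [[ 487.2 -347.2    0. ]]
```

View crops.

View pics/top0c.png

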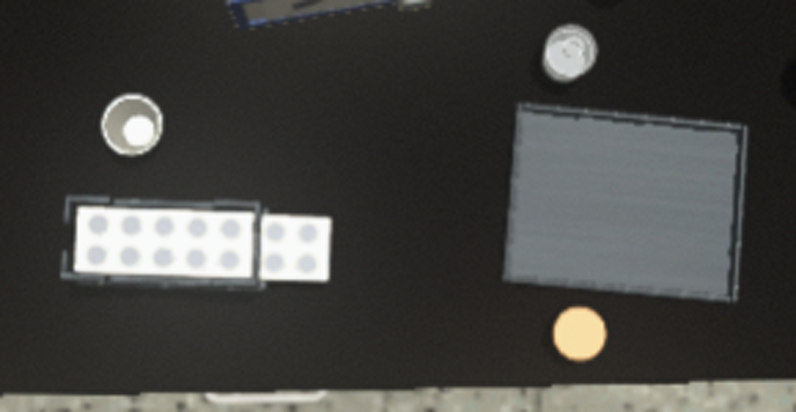

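View pics/scene0c.png

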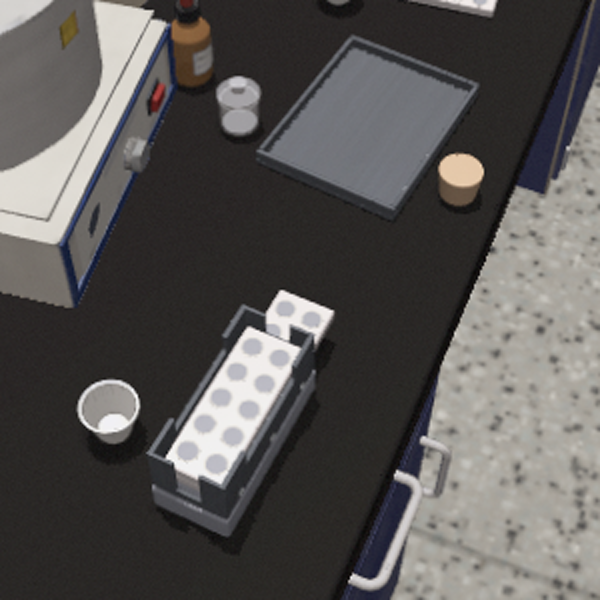

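Run:
```python
from h import *
np.set_printoptions(precision=1,suppress=True)
im=cv2.imread("pics/top0.png"); g=im.min(axis=2)
m=(g>120).astype(np.uint8); m[:, :205]=0; m[:,320:]=0; m[:235]=0; m[280:]=0
n,l,st,ce=cv2.connectedComponentsWithStats(m)
for i in range(1,n):
    if st[i,4]<150: continue
    c=np.argwhere(cv2.morphologyEx((l==i).astype(np.uint8),cv2.MORPH_CLOSE,np.ones((5,5))))[:,::-1].astype(np.float32)
    h=cv2.convexHull(c).reshape(-1,2)
    z=55 if ce[i][0]<284 else 35
    w=world("top",h,z)[:,:2].astype(np.float32)
    r=cv2.minAreaRect(w); print(st[i],ce[i],z,r,"\n",cv2.boxPoints(r))
# tray
P=world("top",[[190+518*290/796,170+104*150/412],[190+746*290/796,170+126*150/412],[190+736*290/796,170+300*150/412],[190+504*290/796,170+281*150/412]],14)
print(P,P.mean(0),[np.linalg.norm(P[i]-P[(i+1)%4]) for i in range(4)],np.degrees(np.arctan2(*(P[0]-P[1])[[1,0]])))
Q=world("scene",[[180+352/2,130+37/2],[180+478/2,130+86/2],[180+393/2,130+214/2],[180+258/2,130+155/2]],14)
print(Q,Q.mean(0),[np.linalg.norm(Q[i]-Q[(i+1)%4]) for i in range(4)])
# protruding plate in scene: z=35
print(world("scene",[[180+287/2,130+290/2],[180+333/2,130+315/2]],35))
```

```text
[ 217  245   94   29 2264] [262.6 258.5] 55 ((463.1482238769531, -44.25579833984375), (172.54066467285156, 48.27527618408203), 85.98883819580078) 
 [[ 433.  -128.6]
 [ 481.2 -132. ]
 [ 493.3   40.1]
 [ 445.1   43.5]]
[[ 561.8 -266.4   14. ]
 [ 543.1 -431.2   14. ]
 [ 418.4 -417.5   14. ]
 [ 435.8 -252.3   14. ]] [ 489.8 -341.9   14. ] [np.float64(165.84934797062064), np.float64(125.41715730986606), np.float64(166.0845286612212), np.float64(126.7585410565365)] 83.51804003085113
[[ 540.4 -429.2   14. ]
 [ 415.7 -414.7   14. ]
 [ 433.4 -247.2   14. ]
 [ 557.8 -262.    14. ]] [ 486.8 -338.3   14. ] [np.float64(125.50989675697824), np.float64(168.46470800183224), np.float64(125.250506870426), np.float64(168.08213465939338)]
[[ 474.4 -131.1   35. ]
 [ 435.1 -123.9   35. ]]
```

Run:
```python
from h import *
np.set_printoptions(precision=1,suppress=True)
im=cv2.imread("pics/top0.png"); g=im.min(axis=2)
big=cv2.resize(g,None,fx=6,fy=6,interpolation=cv2.INTER_CUBIC)
for a,b,z in((205,282,55),(285,320,35)):
    m=(big>130).astype(np.uint8); m[:,:a*6]=0; m[:,b*6:]=0; m[:238*6]=0; m[278*6:]=0
    m=cv2.morphologyEx(m,cv2.MORPH_CLOSE,np.ones((21,21))); m=cv2.morphologyEx(m,cv2.MORPH_OPEN,np.ones((25,25)))
    c=np.argwhere(m)[:,::-1].astype(np.float32); h=(cv2.convexHull(c).reshape(-1,2)+.5)/6-.5
    r=cv2.minAreaRect(world("top",h,z)[:,:2].astype(np.float32)); print(r,"\n",cv2.boxPoints(r))
crop=cv2.resize(im[235:285,205:320],None,fx=6.9,fy=6.9,interpolation=cv2.INTER_CUBIC)
cv2.imwrite("pics/mag.png",crop)
# reproject hypothesis check
```

```text
((465.5228576660156, -18.480384826660156), (121.02835845947266, 46.544803619384766), 87.34263610839844) 
 [[439.5 -77.9]
 [486.  -80. ]
 [491.6  40.9]
 [445.1  43. ]]
((461.8587951660156, -106.2452392578125), (48.44361877441406, 45.592567443847656), 88.1615982055664) 
 [[ 438.3 -129.7]
 [ 483.9 -131.2]
 [ 485.4  -82.8]
 [ 439.9  -81.3]]
```

View pics/mag.png

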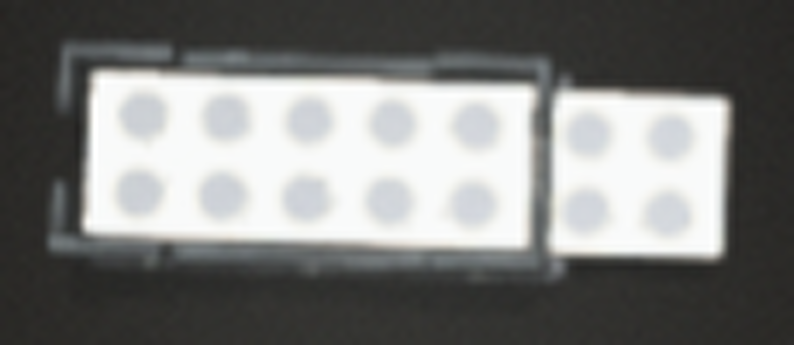

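{"api": "send_rows", "payload": {
  "motion": [
    [0,0,50,0,1],
    [0,0,50,0,1],
    [0,0,50,0,1],
    [0,0,50,0,1],
    [0,0,40,0,1],
    [22.5,-42.5,0,-5.3,1],
    [22.5,-42.5,0,-5.3,1],
    [22.5,-42.5,0,-5.3,1],
    [22.5,-42.5,0,-5.3,1],
    [22.5,-42.5,0,-5.3,1],
    [22.5,-42.5,0,-5.3,1],
    [22.5,-42.5,0,-5.3,1]
  ],
  "grip_force": 50
}}

```text
clock: 1.7
ee_pos: [279.8, 237.0, 445.8]
orientation: [179.9, 0.0, 129.9]
force: [2.2, -0.1, 0.2]
gripper_width: 93.8
```

{"api": "send_rows", "payload": {
  "motion": [
    [22.5,-42.5,0,-5.3,1],
    [22.5,-42.5,0,-5.3,1],
    [22.5,-42.5,0,-5.3,1],
    [22.5,-42.5,0,-5.3,1],
    [22.5,-42.5,0,-5.3,1],
    [22.5,-42.5,0,-5.3,1],
    [22.5,-42.5,0,-5.3,1],
    [22.5,-42.5,0,-5.3,1],
    [0,0,0,0,1],
    [0,0,0,0,1]
  ]
}}

```text
clock: 2.7
ee_pos: [459.8, -102.0, 444.6]
orientation: [-179.9, -0.1, 87.6]
force: [0.2, 0.3, 0.8]
gripper_width: 94.3
```

{"api": "send_rows", "payload": {
  "motion": [
    [0,0,-50,0,1],
    [0,0,-50,0,1],
    [0,0,-50,0,1],
    [0,0,-50,0,1],
    [0,0,-50,0,1],
    [0,0,-50,0,1],
    [0,0,-45.5,0,1],
    [0,0,0,0,1],
    [0,0,0,0,1]
  ]
}}

```text
clock: 3.6
ee_pos: [459.7, -100.2, 101.4]
orientation: [179.9, 0.0, 87.8]
force: [1.1, -0.5, 0.1]
gripper_width: 94.2
```

Run:
```python
from h import *
from plant import readout
im=eyes.grab_frame("scene"); cv2.imwrite("pics/s1.png",cv2.resize(im[200:425,180:480],None,fx=2.6,fy=2.6,interpolation=cv2.INTER_CUBIC))
im=eyes.grab_frame("top"); cv2.imwrite("pics/t1.png",cv2.resize(im[170:320,190:390],None,fx=4,fy=4,interpolation=cv2.INTER_CUBIC))
s=readout.read_state(); print(s["ee_pos"],s["orientation"])
```

```text
[ 462.16048493 -101.47319217  104.2991885 ] [1.79579534e+02 1.20715582e-01 8.77459444e+01]
```

View pics/s1.png

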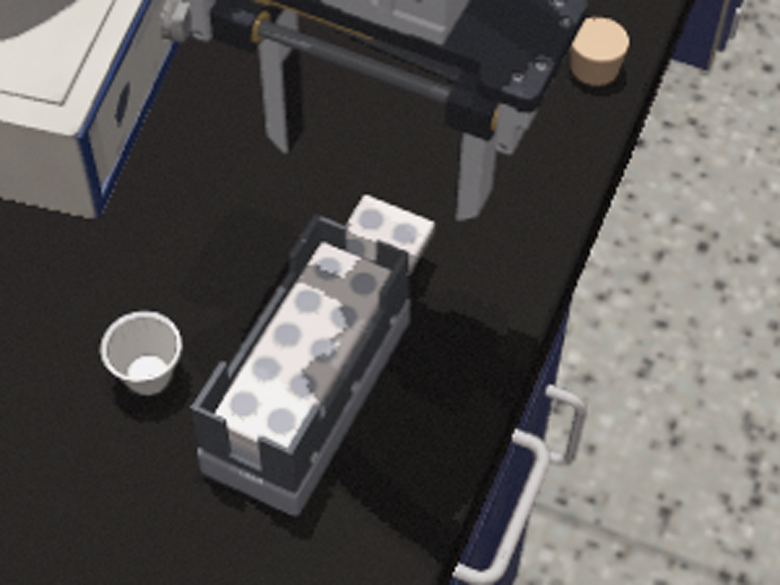

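View pics/t1.png

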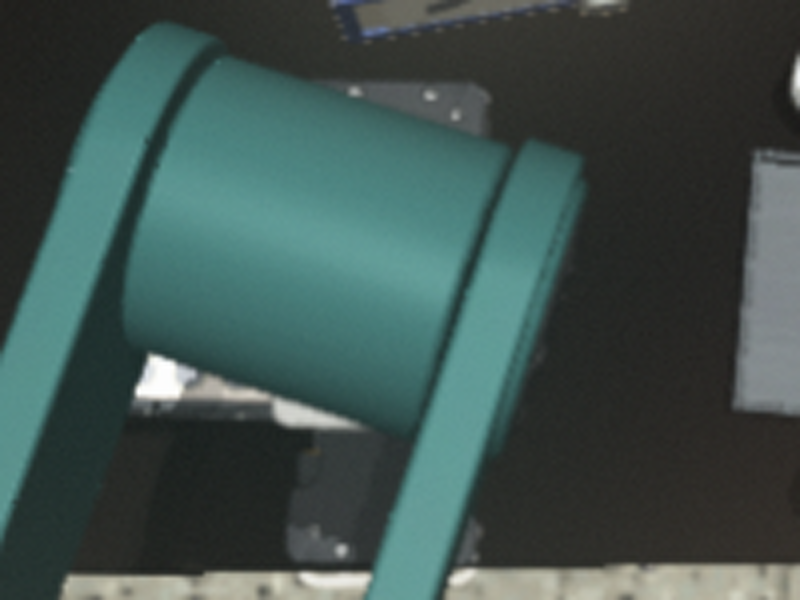

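Run:
```python
from h import *
np.set_printoptions(precision=1,suppress=True)
f=lambda u,v:[180+u/2.6,200+v/2.6]
print(world("scene",[f(265,140),f(288,153),f(458,219),f(478,218)],100))
print("expect jaws in pic", (pix("scene",[[459.6+47,-102.2,100],[459.6-47,-99.2,100]])-[180,200])*2.6)
print("plate end corners, z35", world("scene",[f(365,195),f(435,222),f(346,233)],35))
```

```text
[[521.5 -97.4 100. ]
 [506.7 -94.5 100. ]
 [410.1 -90.8 100. ]
 [401.1 -95.4 100. ]]
expect jaws in pic [[294.6 142.3]
 [459.5 205. ]]
plate end corners, z35 [[ 478.5 -129.3   35. ]
 [ 435.5 -127.8   35. ]
 [ 477.6 -101.3   35. ]]
```

{"api": "send_rows", "payload": {
  "motion": [
    [1,0,-40,0,1],
    [0,0,-26,0,1],
    [0,0,-10,0,1],
    [0,0,0,0,1]
  ]
}}

```text
clock: 4.1
ee_pos: [461.5, -101.4, 25.2]
orientation: [179.9, 0.0, 87.7]
force: [0.2, -0.4, 0.2]
gripper_width: 93.8
```

Run:
```python
from h import *
from plant import readout
im=eyes.grab_frame("scene"); cv2.imwrite("pics/s2.png",cv2.resize(im[200:425,180:480],None,fx=2.6,fy=2.6,interpolation=cv2.INTER_CUBIC))
s=readout.read_state(); print(s["ee_pos"],s["force"])
```

```text
[ 462.23052228 -101.71012126   26.1551251 ] [ 0.02953297 -0.90456803  0.85736636]
```

View pics/s2.png

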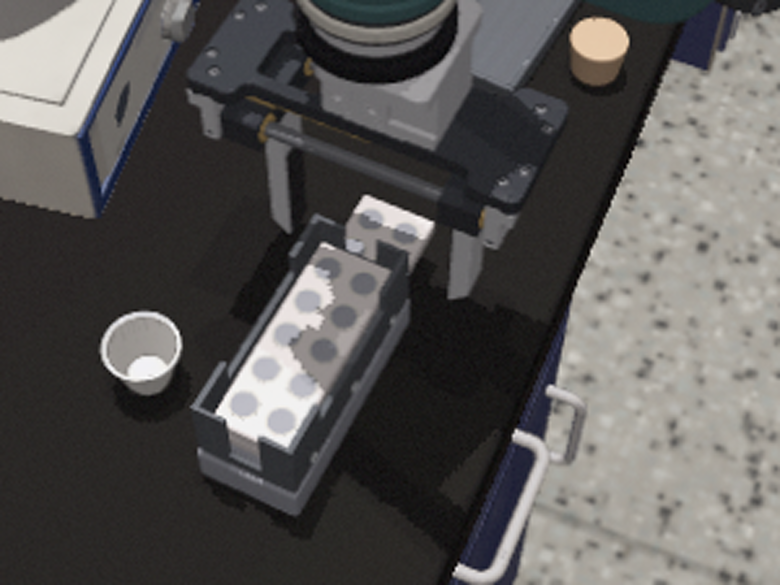

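{"api": "send_rows", "payload": {
  "motion": [
    [0,0,0,0,0.55],
    [0,0,0,0,0.5],
    [0,0,0,0,0.4],
    [0,0,0,0,0.4],
    [0,0,0,0,0.4]
  ],
  "grip_force": 8
}}

```text
clock: 4.65
ee_pos: [460.7, -101.2, 24.3]
orientation: [180.0, 0.0, 87.7]
force: [1.7, -0.5, 0.2]
gripper_width: 57.3
```

{"api": "send_rows", "payload": {
  "motion": [
    [0,0,0,0,0.4],
    [0,0,0,0,0.4],
    [0,0,0,0,0.4],
    [0,0,0,0,0.4]
  ]
}}

```text
clock: 5.05
ee_pos: [460.5, -101.2, 24.0]
orientation: [-180.0, -0.0, 87.7]
force: [-0.8, -0.2, 0.6]
gripper_width: 43.9
```

{"api": "send_rows", "payload": {
  "motion": [
    [0,0,0,0,0.3],
    [0,0,0,0,0.3],
    [0,0,0,0,0.3]
  ],
  "grip_force": 50
}}

```text
clock: 5.35
ee_pos: [460.5, -101.2, 24.0]
orientation: [-180.0, 0.0, 87.7]
force: [-0.0, -0.5, -0.0]
gripper_width: 43.7
```

{"api": "send_rows", "payload": {
  "motion": [
    [-0.2,-5,0,0,0.3],
    [-0.2,-5,0,0,0.3],
    [-0.2,-5,0,0,0.3],
    [-0.2,-5,0,0,0.3]
  ]
}}

```text
clock: 5.75
ee_pos: [459.8, -120.0, 23.9]
orientation: [-180.0, -0.2, 87.7]
force: [0.7, 5.7, 2.2]
gripper_width: 43.4
```

Run:
```python
from h import *
from plant import readout
im=eyes.grab_frame("scene"); cv2.imwrite("pics/s3.png",cv2.resize(im[200:425,180:480],None,fx=2.6,fy=2.6,interpolation=cv2.INTER_CUBIC))
s=readout.read_state(); print(s["ee_pos"],s["force"],s["moment"],s["gripper_width"])
```

```text
[ 459.75588132 -120.74032183   23.95246852] [0.03126347 4.87902348 1.13048858] [0.85022629 0.04603784 0.07207488] 43.636506058883214
```

View pics/s3.png

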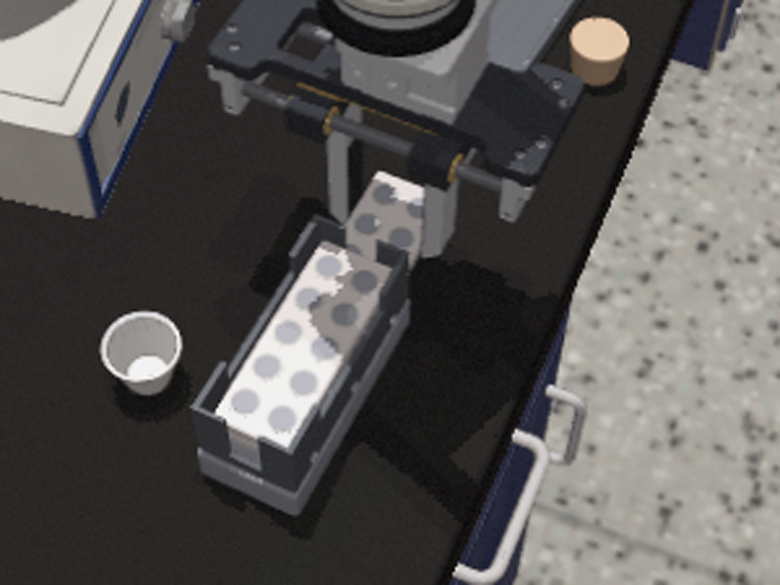

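{"api": "send_rows", "payload": {
  "motion": [
    [0,0,0,0,0.6],
    [0,0,0,0,0.6],
    [0,0,0,0,0.6],
    [0.4,9.5,0,0,0.6],
    [0.4,9.5,0,0,0.6],
    [0,0,0,0,0.3],
    [0,0,0,0,0.3],
    [0,0,0,0,0.3],
    [0,0,0,0,0.3],
    [0,0,0,0,0.3]
  ]
}}

```text
clock: 6.8
ee_pos: [460.6, -101.8, 24.0]
orientation: [180.0, -0.1, 87.7]
force: [1.0, 2.9, 0.4]
gripper_width: 43.1
```

Regrasped nearer the plate's middle. Now draw it right out.

{"api": "send_rows", "payload": {
  "motion": [
    [0,0,0,0,0.3],
    [-0.4,-8,0,0,0.3],
    [-0.4,-8,0,0,0.3],
    [-0.4,-8,0,0,0.3],
    [-0.4,-8,0,0,0.3],
    [-0.4,-8,0,0,0.3],
    [-0.4,-8,0,0,0.3],
    [-0.4,-8,0,0,0.3],
    [-0.4,-8,0,0,0.3],
    [-0.4,-8,0,0,0.3],
    [0,-4,0,0,0.3],
    [0,0,0,0,0.3]
  ],
  "grip_force": 60
}}

```text
clock: 8.0
ee_pos: [456.9, -178.8, 23.9]
orientation: [-180.0, 0.0, 87.6]
force: [0.1, 1.1, -1.3]
gripper_width: 43.0
```

Run:
```python
from h import *
from plant import readout
im=eyes.grab_frame("scene"); cv2.imwrite("pics/s4.png",cv2.resize(im[150:425,180:480],None,fx=2.1,fy=2.1,interpolation=cv2.INTER_CUBIC))
s=readout.read_state(); print(s["clock"],s["ee_pos"],s["force"],s["moment"],s["gripper_width"])
```

```text
8.05 [ 456.93295012 -178.40995994   23.96206481] [-0.13777477  0.42469745 -0.48338634] [-0.10166587  0.07308056  0.07523081] 43.223744120576605
```

View pics/s4.png

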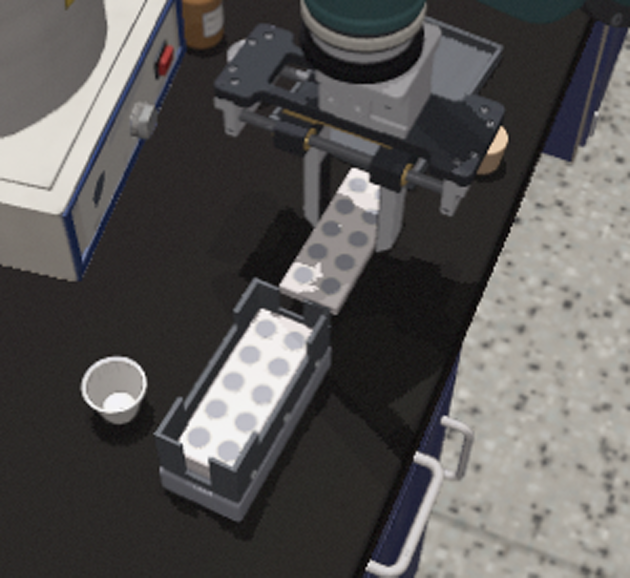

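{"api": "send_rows", "payload": {
  "motion": [
    [0,-12,0,0,0.3],
    [0,-8,4,0,0.3],
    [0,0,20,0,0.3],
    [0,0,30,0,0.3],
    [0,0,20,0,0.3],
    [0,0,0,0,0.3]
  ]
}}

```text
clock: 8.65
ee_pos: [459.3, -200.1, 102.0]
orientation: [179.6, 0.2, 87.7]
force: [-0.2, -0.6, -0.8]
gripper_width: 43.3
```

Run:
```python
from h import *
from plant import readout
np.set_printoptions(precision=1,suppress=True)
im=eyes.grab_frame("scene"); cv2.imwrite("pics/s5.png",cv2.resize(im[130:405,180:480],None,fx=2.6,fy=2.1,interpolation=cv2.INTER_CUBIC)); 
cv2.imwrite("pics/s5c.png",cv2.resize(im[180:300,280:400],None,fx=5,fy=5,interpolation=cv2.INTER_CUBIC))
f=lambda u,v:[180+u/2.1,150+v/2.1]
print("rear s4",world("scene",[f(282,284),f(334,311)],35))
s=readout.read_state(); print(s["clock"],s["ee_pos"],s["force"],s["moment"],s["gripper_width"])
```

```text
rear s4 [[ 479.2 -109.    35. ]
 [ 437.9 -102.7   35. ]]
8.7 [ 458.1 -199.3   99.7] [-1.   0.1 -0.8] [-0.1  0.  -0. ] 42.99201918603322
```

View pics/s5c.png

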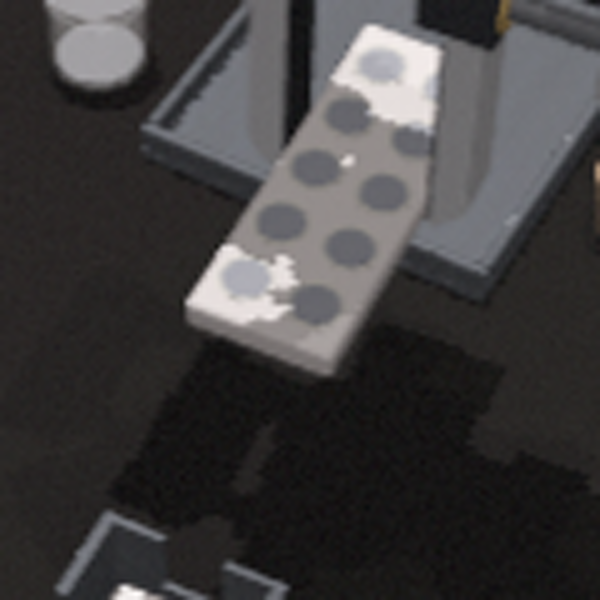

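Run:
```python
from h import *
np.set_printoptions(precision=1,suppress=True)
a=np.radians(87.7); ax=np.array([np.cos(a),np.sin(a),0]); n=np.array([np.sin(a),-np.cos(a),0])
c=np.array([457,-198.2,109])+12*ax
for t in (-6,-3,0,3,6):
    d=ax+np.array([0,0,np.tan(np.radians(t))])
    p0=np.array([457,-198.2,109])
    print(t,(pix("scene",[p0+72*d+22*n,p0+72*d-22*n,p0-48*d+22*n,p0-48*d-22*n])-[280,180])*5)
```

```text
-6 [[186.8 333.5]
 [332.6 388.9]
 [367.   22.2]
 [504.8  69.5]]
-3 [[186.7 324.8]
 [333.  380.3]
 [366.6  28.2]
 [504.2  75.5]]
0 [[186.6 316.1]
 [333.5 371.6]
 [366.3  34.2]
 [503.6  81.5]]
3 [[186.5 307.3]
 [333.9 362.9]
 [366.   40.2]
 [502.9  87.5]]
6 [[186.3 298.3]
 [334.3 354. ]
 [365.7  46.2]
 [502.3  93.4]]
```

{"api": "send_rows", "payload": {
  "motion": [
    [8,-38,0,-1,0.3],
    [8,-38,0,-1,0.3],
    [8,-38,0,-1,0.3],
    [7,-39,0,-1,0.3],
    [0,0,-30,0,0.3],
    [0,0,-20,0,0.3],
    [0,0,-10,0,0.3],
    [0,0,0,0,0.3]
  ]
}}

```text
clock: 9.5
ee_pos: [486.1, -349.7, 34.4]
orientation: [-179.7, -0.2, 83.7]
force: [0.7, -0.0, -0.7]
gripper_width: 43.4
```

Run:
```python
from h import *
from plant import readout
np.set_printoptions(precision=1,suppress=True)
im=eyes.grab_frame("scene"); 
cv2.imwrite("pics/s6c.png",cv2.resize(im[120:270,280:430],None,fx=4,fy=4,interpolation=cv2.INTER_CUBIC))
s=readout.read_state(); print(s["clock"],s["ee_pos"],s["force"],s["moment"],s["gripper_width"])
```

```text
9.55 [ 487.2 -350.4   36.5] [ 0.2  0.1 -0.5] [-0.1  0.1  0. ] 43.31377844382983
```

View pics/s6c.png

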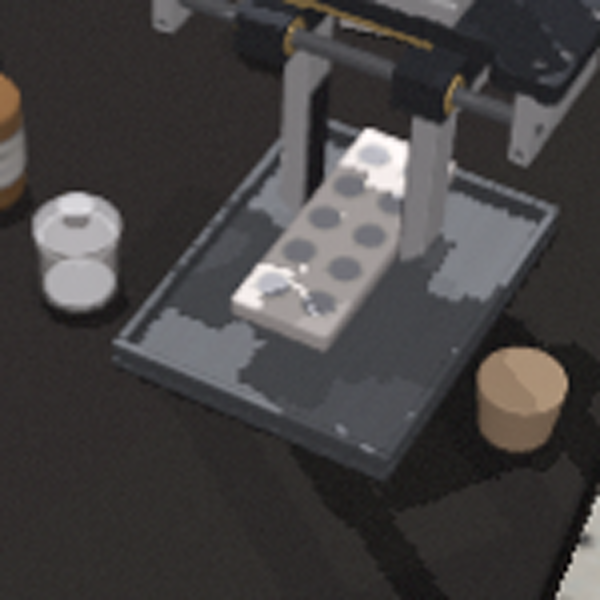

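{"api": "send_rows", "payload": {
  "motion": [
    [0,0,-15,0,0.3],
    [0,0,-10,0,0.3],
    [0,0,-4,0,0.3],
    [0,0,-2,0,0.3],
    [0,0,0,0,0.3]
  ]
}}

```text
clock: 10.05
ee_pos: [487.9, -351.1, 6.8]
orientation: [-180.0, -0.0, 83.7]
force: [-0.9, 0.5, -1.2]
gripper_width: 43.2
```

{"api": "send_rows", "payload": {
  "motion": [
    [0,0,-1,0,0.3],
    [0,0,-0.5,0,0.3],
    [0,0,0,0,0.48],
    [0,0,0,0,0.52],
    [0,0,0,0,0.6],
    [0,0,0,0,0.64],
    [0,0,0,0,0.64],
    [0,0,0,0,0.64]
  ]
}}

```text
clock: 10.85
ee_pos: [488.0, -351.2, 5.6]
orientation: [180.0, 0.0, 83.7]
force: [-0.7, 0.5, 0.2]
gripper_width: 60.1
```

Run:
```python
from h import *
from plant import readout
np.set_printoptions(precision=1,suppress=True)
im=eyes.grab_frame("scene"); 
cv2.imwrite("pics/s7c.png",cv2.resize(im[120:270,280:430],None,fx=4,fy=4,interpolation=cv2.INTER_CUBIC))
s=readout.read_state(); print(s["clock"],s["ee_pos"],s["force"],s["moment"],s["gripper_width"])
```

```text
10.9 [ 488.  -351.2    5.5] [ 0.1 -0.3 -0.3] [-0.  0. -0.] 59.87711357696138
```

View pics/s7c.png

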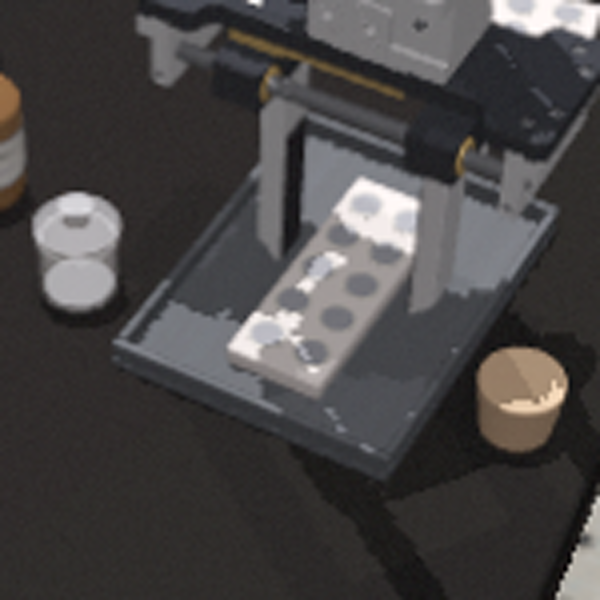

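The plate lies flat in the tray between the open fingers (crop pixels about 228–420, 180–395). Now I lift straight up and move clear of the camera's view.

{"api": "send_rows", "payload": {
  "motion": [
    [0,0,15,0,0.64],
    [0,0,40,0,0.64],
    [0,0,50,0,0.64],
    [0,0,50,0,0.64],
    [0,0,50,0,0.64],
    [0,0,50,0,0.64],
    [-40,0,30,0,0.64],
    [-40,0,0,0,0.64],
    [-40,0,0,0,0.64],
    [-40,0,0,0,0.64],
    [0,0,0,0,0.64],
    [0,0,0,0,0.64]
  ]
}}

```text
clock: 12.1
ee_pos: [327.8, -351.3, 292.0]
orientation: [179.9, 0.1, 83.6]
force: [-0.5, -0.5, -0.6]
gripper_width: 60.4
```

Run:
```python
from h import *
from plant import readout
np.set_printoptions(precision=1,suppress=True)
im=eyes.grab_frame("scene"); cv2.imwrite("pics/s8.png",cv2.resize(im[130:430,200:500],None,fx=2,fy=2,interpolation=cv2.INTER_CUBIC))
im=eyes.grab_frame("top"); cv2.imwrite("pics/t8.png",cv2.resize(im[170:320,190:480],None,fx=2.7,fy=2.7,interpolation=cv2.INTER_CUBIC))
for c in("scene","top"):
  for n,z in(("bottom_plate_center",9),("top_plate_center",40),("tray",0),("magazine",0)):
    print(c,n,[(world(c,r["at"],z)[0],round(r["score"],2)) for r in eyes.place_of(c,n)][:4])
s=readout.read_state(); print(s["clock"],s["ee_pos"],s["force"])
```

```text
scene bottom_plate_center [(array([ 487.6, -338. ,    9. ]), 0.96)]
scene top_plate_center [(array([462.6, -16. ,  40. ]), 0.95)]
scene tray [(array([ 487.3, -340.4,    0. ]), 0.71)]
scene magazine [(array([463.3, -15.6,   0. ]), 0.74)]
top bottom_plate_center [(array([ 486.4, -332. ,    9. ]), 0.79)]
top top_plate_center [(array([473.4, -23. ,  40. ]), 0.72)]
top tray [(array([ 483.9, -342.4,    0. ]), 0.86)]
top magazine [(array([470.1, -19.9,   0. ]), 0.9)]
12.6 [ 328.4 -351.1  290.2] [ 0.1 -0.  -0.2]
```

View pics/s8.png

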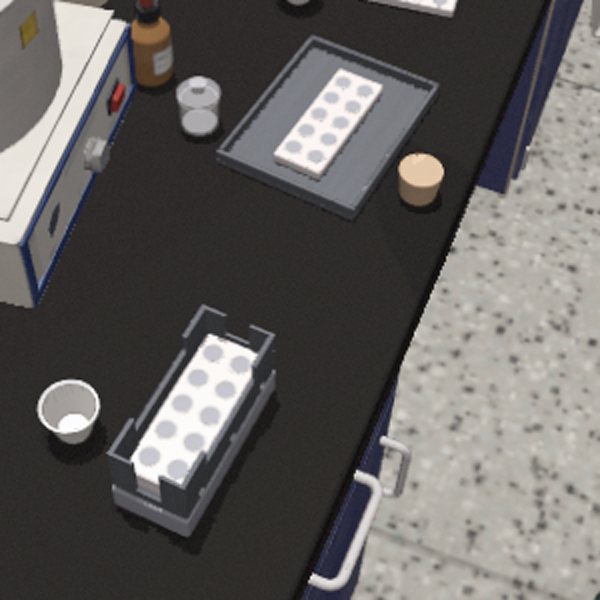

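View pics/t8.png

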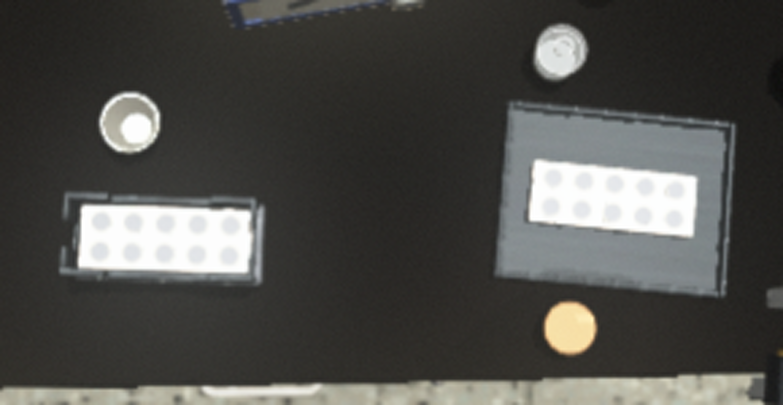

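Both views show the drawn plate flat in the middle of the tray (scene crop about (330,122), top crop about (612,197)). The two-plate stack sits low and within the magazine rails, and the slot is empty.

```bash
python3 -c "
from plant import bot; print(bot.hand_in())"
```

```text
the job is handed in; nothing more can be done
None
```

I drew the bottom plate out of the slot, let the stack drop and laid the plate in the steel tray. I handed the job in at about 12.6 s of the 43 s allowed; the hand-in gives no verdict.

**How it went:** I gripped the plate by its sides, drew it out about 20 mm, and regripped it nearer its middle. I then drew it clear, carried it over and released it 2–4 mm above the tray floor. No tool reading, taken at the end of each move, showed more than about 6 N, and that was while drawing.

**Last checks, with the gripper raised clear:**
- **Plate in the tray:** it looks flat in both camera views. The networks put its centre at (487.6, -338.0) in the scene view and (486.4, -332.0) in the top view. The tray centre came out at about (484–487, -341), so the plate is within roughly 11 mm of it.
- **Stack in the magazine:** one plate shows on top, low and between the rails, and the slot is empty. Its centre is within about 5 mm of the magazine's origin in each view.

**Disagreements:** the two cameras differ by up to about 11 mm on where the stack and magazine are (x 463 against 470–473), though within each view the two agree. The middle plate is hidden, so I inferred its drop from how low the top plate sits. I measured no plate heights directly.

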